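# Set the coffee grinder to coarse and start it

## Task

Set the coffee grinder on the cooktop for a coarse grind: with a fingertip, flick the front ribs of its thumbwheel downwards, click by click, until the white rib rests at the red bar. Then start it by pressing the green button fully down and letting it come up again; do not press the button before the wheel is set. Leave the grinder standing in its place without lifting it or pushing it about, and do not disturb the mug, the jam jar or the teaspoon.

Things in the scene. Friction and masses are not known exactly. Their poses are not given: they have to be found in the camera images.
- grinder: Electric coffee grinder, aluminium and black, 146 mm wide, 172 high, 2.4 kg, loose on rubber feet. Origin on the cooktop, mid-width, 75 mm behind its front face, which faces the robot; own x runs front to back (-75 to +105 mm), y to its left, z up. Black control deck 93 mm up; round amber hopper and black lid behind it (axis at x = +52 mm, 98 mm across) up to 172 mm.
- wheel_axle (a point): Middle of the grind thumbwheel on its level axle, which lies along the grinder's y; 100 mm above the cooktop, 7 mm behind the front face; axes as the grinder. Grey wheel 18 mm wide, half out of front and top: 8 ribs 45 degrees apart with round tips (3 mm radius) out to 32 mm, one of them white; hub 21.5 mm radius. Black cheeks of 20 mm radius stand beside it, 10.5 to 19.5 mm off its middle.
- grind_wheel (a joint): Turn of the wheel, rad; grows as top ribs come forward and front ribs go down (coarser). Rests only in clicks of 0.785. White rib is at the smallest dot (back) at 0, next dots 0.785 and 1.571 (top, just ahead of the axle), red bar (front) 2.356, biggest dot (low in front) 3.142; stops just past 0 and 3.142. Turned back by pushing a top rib to the rear.
- red_bar (a point): Red bars on the rims of the cheeks, between the white dots of the scale: this point lies mid-wheel, 29 mm from the axle, 24 degrees above level: 26.5 mm ahead of the axle, 12 mm above it. In every click one rib (grey or white) has its rounded end centred here; the next rib up stands 10 mm ahead of the axle, 27 mm above it. Free space in front of, above and below this point.
- front_reach (a point): Where to press: a spot 37 mm ahead of the axle and 20 mm above it, just over the front rib. A fingertip coming straight down in front of the wheel, its near side 24 to 27 mm ahead of the axle, catches the front rib alone. It takes 3 to 6 N; pressed down 12 to 16 mm (over half a click) the wheel jumps to the next click as the finger draws off forwards; pressed less, it falls back.
- start_button_top (a point): Centre of the top face of the round green start button, 22 mm across, on the deck at x = -52 mm, y = -46 mm of the grinder, 107 mm above the cooktop when up. Pressed straight down.
- start_button (a joint): How far the start button is pressed, m: 0 up, 0.006 fully down (takes 4 N); springs back up.
- mug: White stoneware mug, 82 mm across, 94 mm high, loose, handle to its own -y (120 mm over all). Origin on its underside. Not part of the job.
- jam: Jam jar with a green lid, 62 mm across, 86 mm high, loose. Origin under its middle. Not part of the job.
- spoon: Steel teaspoon lying flat, 130 x 26 x 11 mm, along its own x. Origin under its middle. Not part of the job.

How it is judged:
On the way, in this order (a step that is already met when the one before it is completed fails the run):
1. the wheel rests in the click where the white rib is at the red bar (value of joint grind_wheel between 2.226 and 2.486 rad and contact force between the fingers and grinder below 0.3 N), for 0.3 s.
2. the start button is fully down, the wheel still set (value of joint grind_wheel between 2.226 and 2.486 rad and value of joint start_button above 0.0045 m), for 0.05 s.
At the end, for the whole second after the job is handed in: The wheel rests in the click at the red bar (within 0.13 rad), the start button has been pressed at least 4.5 mm with the wheel so set and is up again (under 1.5 mm), and the grinder stands upright, at rest, within 40 mm of where it stood (value of joint grind_wheel between 2.226 and 2.486 rad and value of joint start_button below 0.0015 m and not (distance of grinder from where it was at the start of the episode above 0.04 m) and angle between grinder's own z axis and vertical below 0.05 rad and linear speed of grinder below 0.02 m/s); the robot touches nothing.
It fails at once if the start button is pressed (over 3 mm) while the wheel is not at the red bar (value of joint start_button above 0.003 m and not (value of joint grind_wheel between 2.226 and 2.486 rad)).
It fails at once if the grinder is lifted by more than 10 mm, tipped by more than 0.12 rad or shoved more than 50 mm (height (world z) of grinder above 0.01 m or angle between grinder's own z axis and vertical above 0.12 rad or distance of grinder from where it was at the start of the episode above 0.05 m).
It fails at once if the mug, jam jar or teaspoon is moved by more than 30 mm (distance of any of mug, jam, spoon from where it was at the start of the episode above 0.03 m).
It also fails if it takes over 51 s, if anything falls off the work surface, if the arm or the gripper's body presses on something with over 40 N, if the wrist force passes 120 N, or if a joint passes its speed limit or range.

## Robot

A 7-joint arm with a two-finger parallel gripper is mounted at the origin on a cart in front of the work surface, level with it; the furniture and walls round the work are solid. World frame = base frame: x ahead of the robot, y to its left, z up, the work surface at z = 0. Lengths are in m, angles in rad, forces in N, time in s.
With the tool pointing down it reaches from about 0.4 to 0.875 m from the base axis. Payload 19.3 kg.
Tool frame: the origin (TCP) lies at the very end of the fingers, on their centre line; the grasp point (between the pads) lies 19 mm behind it; z points along the fingers, y is the line along which they close (so a half turn about z gives the same grasp; the last joint's range is limited). The gripper opens to 85 mm and grips with 20 to 120 N. Pads are 22 mm wide; open, the fingers measure 114 mm over their backs; the gripper's body (76 mm by 85 mm) begins 54 mm behind the grasp point. The pads swing forward as they close: fully open they stand 13 mm farther back than shut.
Start: joints at [-0.07, 0.521, -0.036, 1.599, 0.021, 1.021, -0.113], TCP at [0.625, -0, 0.208] pointing down, gripper open.
Joint ranges: [-2.91, 2.91], [-0.3, 2.13], [-1.5, 1.42], [0.17, 2.43], [-1.26, 4.41], [0.16, 1.93], [-2.52, 2.52]. Speed limits (rad/s): [1.89, 1.89, 2.39, 2.39, 3.01, 3.01, 3.01].

## Interface

Orientations are given as [roll, pitch, yaw] about the fixed x, y, z axes, in that order (R = Rz(yaw) Ry(pitch) Rx(roll)).
In Python, from workcell import bot gives the robot as it stands. The module is installed in compiled form; this text tells all that it offers.
- The arm moves only by the tool apply_moves, never from a script. Its arguments are lists of equal length, an entry for each row: "claw": the finger opening in m, from 0 to 0.0854; "xyz": the shift along the tool's x, y, z in m, a list of three; "twist": the turn, a rotation vector about the tool's x, y, z in rad, a list of three. A call has 1 to 20 rows; each row shifts and turns the commanded pose from where the row before left it, along the tool's axes as they then stand; what a row does not reach is not made up. A row lasts 1/10 s, in which the tool goes at most 50 mm and 8.59 degrees, less where a joint would pass 70% of its speed; a pose out of reach is approached as far as the arm can. A call with a gripper value outside its range is refused whole. The fingers move at their own pace and stop on an object; "force" is the grip in N (left out, the last holds). Time passes only in rows, so rows that do not move let the fingers close. It gives the time, the measured TCP pose, the force, the opening and the grip force at its end, in the units of the state.
- bot.observe(): the state, without advancing time (a new reading comes with each control period).
- bot.grab_frame(name): name is "scene" or "side" or "wrist"; returns a dict with "img" (480x640x3 uint8, red, green, blue), "vfov" (degrees; the focal length in pixels is half the picture's height over the tangent of half this angle, whatever the lens; pixels are square), "cx", "cy" (the principal point, pixels), "view" (4x4, takes a point from world to camera coordinates). Camera axes: x right, y up, looking along -z (the intrinsics and any distortion apply to the point x, -y, -z); pixel columns grow to the right and rows downward; lengths in m; the calibration is good to about 2 mm. The wrist camera is an equidistant fisheye: a pixel r from the principal point sees the ray r / f radians off the axis. A picture is of the moment at which its call begins. There is no depth.
- bot.job_done(): hands the job in; it is judged then, once.
Trained networks look in the newest picture that a camera, given by its name, has taken for a name from the list of things; names that differ only in an ending like _2 or _b are one class to them, and where a whole thing is asked for, a point or a joint stands for the part that bears it (a point fixed in the world has none). Each returns a list of dicts, best first, with "score" (0 to 1); they miss things now and then, are a little off and sometimes report something else, mostly with a low value. They report only what shows in the picture. A call takes as long as a camera call.
- bot.find_in(camera, query): "position" ([x, y, z] in m, in world coordinates, good to about 4 mm: the middle of the surface that is visible of it).
The state is a dict: "clock": time; "qpos": joint angles; "qd": joint speeds; "joint_efforts": joint torques, N m; "position": TCP position; "tool_rot": TCP orientation; "force": force on the tool from outside, world axes, zero at the start; "moment": the same for the moment, N m; "grip_width": finger opening in m; "finger_force": force on a finger pad.
Only numpy, scipy, OpenCV 4.12 (cv2) and the standard library are available. Lean on these libraries where they do the work, as an engineer would, in place of code of your own. Each camera call takes 0.05 s, during which the arm holds its last target. There are 200 camera calls.

## Working session

There is one attempt and no reset: what is moved stays moved. The work goes in short steps, Python scripts to look and compute and a tool call to move; the robot and the scene stay as the last step left them, time stands still between calls to the robot, and variables do not carry over. Pictures are saved under pics/ and viewed, at most 10 in all, crops included, and the job is handed in when it is done.

Besides the shell and the picture viewer there is one more tool, called after ">>>" as name(argument=value, ...) on one line, values as JSON. apply_moves: Moves the arm, as the interface text tells. Its arguments: {"type":"object","properties":{"claw":{"type":"array"},"xyz":{"type":"array"},"twist":{"type":"array"},"force":{"type":"number"}},"required":["claw","xyz","twist"]}

```bash
mkdir -p pics
cat > h.py <<'E'
import numpy as np, cv2
from workcell import bot
def proj(f,p):
    p=np.atleast_2d(p); c=(f['view']@np.c_[p,np.ones(len(p))].T)[:3]
    fl=240/np.tan(np.radians(f['vfov'])/2)
    return np.c_[f['cx']+fl*c[0]/-c[2], f['cy']-fl*c[1]/-c[2]]
def save(f,n,crop=None,s=1):
    im=f['img'][:,:,::-1]
    if crop: a,b,c,d=crop; im=im[b:d,a:c]
    cv2.imwrite('pics/'+n,cv2.resize(np.ascontiguousarray(im),None,fx=s,fy=s,interpolation=cv2.INTER_CUBIC))
E
python3 - <<'E'
from h import *
s=bot.observe(); print(s['clock'],s['position'],s['tool_rot'],s['force'])
for c in ('scene','side','wrist'):
    f=bot.grab_frame(c); save(f,c+'0.png')
    print(c,f['vfov'],f['cx'],f['cy'],f['view'].round(3).tolist())
    for q in ('grinder','wheel_axle','red_bar','start_button_top','mug','jam','spoon'):
        if c=='wrist' and q in('mug','jam','spoon'): continue
        print(q,[(np.round(d['position'],3).tolist(),round(d['score'],2)) for d in bot.find_in(c,q)[:2]])
E
```

```text
0.0 [ 6.24631803e-01 -5.62081068e-05  2.07825242e-01] [-3.14044407e+00  1.03092839e-04  1.57084303e+00] [-0.13477884  0.93323813 -0.25217526]
scene 45.70494791677862 321.17210918777886 230.98721942157187 [[0.883, -0.47, 0.002, -0.507], [0.27, 0.511, 0.816, -0.224], [-0.385, -0.72, 0.578, -0.857], [0.0, 0.0, 0.0, 1.0]]
grinder [([0.594, -0.014, 0.09], 0.61)]
wheel_axle [([0.598, -0.017, 0.092], 0.69)]
red_bar [([0.597, -0.014, 0.091], 0.58)]
start_button_top []
mug [([0.614, 0.183, 0.081], 0.89)]
jam [([0.609, -0.235, 0.063], 0.74)]
spoon [([0.457, -0.164, 0.008], 0.63)]
side 50.56565137810366 316.2058475870705 236.9553074560835 [[-0.884, -0.468, 0.001, 0.486], [0.245, -0.46, 0.853, -0.232], [-0.399, 0.754, 0.522, -0.729], [0.0, 0.0, 0.0, 1.0]]
grinder [([0.594, 0.07, 0.097], 0.77)]
wheel_axle [([0.595, 0.071, 0.095], 0.8)]
red_bar [([0.595, 0.072, 0.094], 0.81)]
start_button_top [([0.596, 0.072, 0.094], 0.6), ([0.535, -0.014, 0.107], 0.4)]
mug [([0.606, 0.208, 0.057], 0.85)]
jam [([0.613, -0.198, 0.059], 0.89)]
spoon [([0.453, -0.164, 0.006], 0.58)]
wrist 65.70646984690485 320.8909321907888 241.21922416736896 [[1.0, 0.001, -0.001, -0.624], [-0.001, 0.965, -0.261, 0.035], [0.001, 0.261, 0.965, -0.378], [0.0, 0.0, 0.0, 1.0]]
grinder [([0.616, 0.036, 0.121], 0.93)]
wheel_axle [([0.611, 0.036, 0.125], 0.9)]
red_bar [([0.609, 0.042, 0.119], 0.96)]
start_button_top [([0.536, -0.012, 0.106], 0.75)]
```

Run:
```python
import cv2,numpy as np
a=cv2.imread('pics/scene0.png');b=cv2.imread('pics/wrist0.png')
c=np.hstack([a,b]);cv2.imwrite('pics/both.png',cv2.resize(c,(800,300)))
```

```text
(no output)
```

View pics/side0.png

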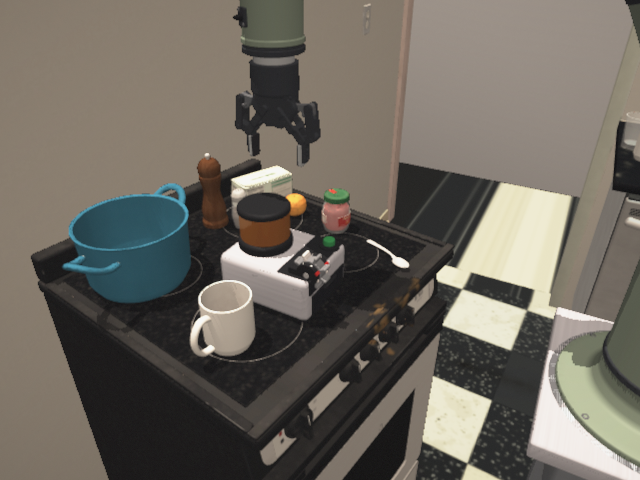

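View pics/wrist0.png

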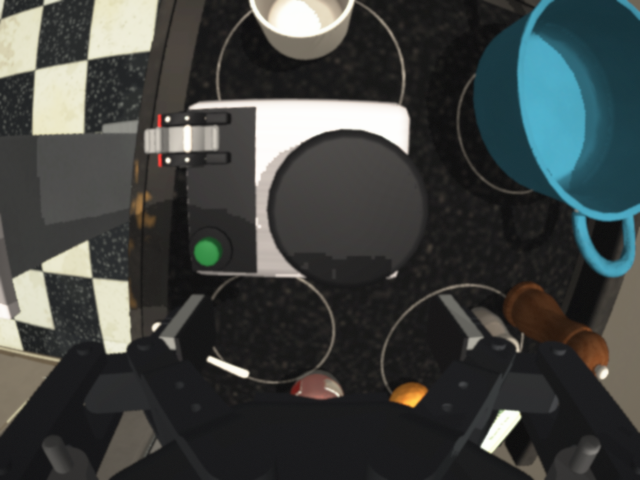

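View pics/scene0.png

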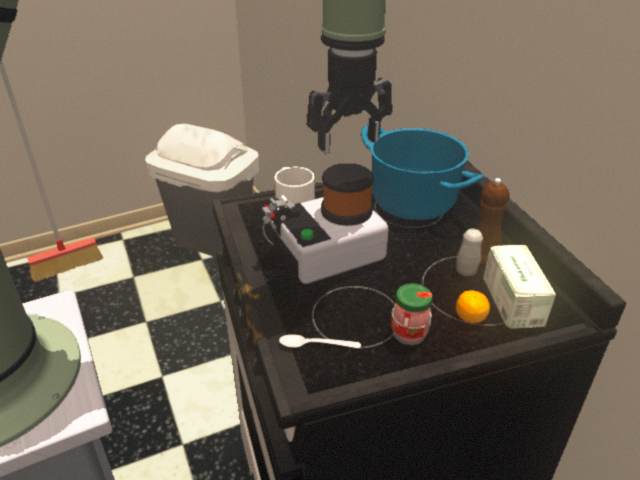

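```bash
cat >> h.py <<'E'
def ray(f,u,v,fish=False):
    fl=240/np.tan(np.radians(f['vfov'])/2); x=u-f['cx'];y=v-f['cy']
    if fish:
        r=np.hypot(x,y);t=r/fl;d=np.array([x/r*np.sin(t),-y/r*np.sin(t),-np.cos(t)])
    else: d=np.array([x/fl,-y/fl,-1])
    R=f['view'][:3,:3];o=-R.T@f['view'][:3,3];return o,R.T@d
def atz(f,u,v,z,fish=False):
    o,d=ray(f,u,v,fish);return (o+d*(z-o[2])/d[2]).round(4)
E
python3 - <<'E'
from h import *
f=bot.grab_frame('wrist')
for n,u,v,z in [('button',207,251,.107),('deckFL',190,106,.093),('deckBL',256,106,.093),('deckFR',192,270,.093),('deckBR',256,272,.093),('bodyBL',408,105,.09),('lid',350,207,.172),('cheekL',208,118,.114),('cheekR',208,158,.114)]:
    print(n,atz(f,u,v,z,True))
g=bot.grab_frame('scene');h=bot.grab_frame('side')
print('scene btn',atz(g,307,235,.107),'side btn',atz(h,329,241,.107))
a=cv2.resize(f['img'][90:290,130:280],(450,600),interpolation=cv2.INTER_CUBIC)
b=cv2.resize(h['img'][235:295,280:350],(350,300),interpolation=cv2.INTER_CUBIC)
c=cv2.resize(g['img'][190:250,255:325],(350,300),interpolation=cv2.INTER_CUBIC)
cv2.imwrite('pics/c1.png',np.hstack([a,np.vstack([b,c])])[:,:,::-1])
print(bot.observe()['clock'])
E
```

```text
button [ 0.5364 -0.0142  0.107 ]
deckFL [0.5231 0.098  0.093 ]
deckBL [0.5757 0.0947 0.093 ]
deckFR [ 0.5168 -0.0351  0.093 ]
deckBR [ 0.5719 -0.036   0.093 ]
bodyBL [0.6907 0.0968 0.09  ]
lid [0.6404 0.0307 0.172 ]
cheekL [0.5444 0.0858 0.114 ]
cheekR [0.5437 0.057  0.114 ]
scene btn [ 0.5323 -0.0265  0.107 ] side btn [ 0.5292 -0.0077  0.107 ]
1.2
```

View pics/c1.png

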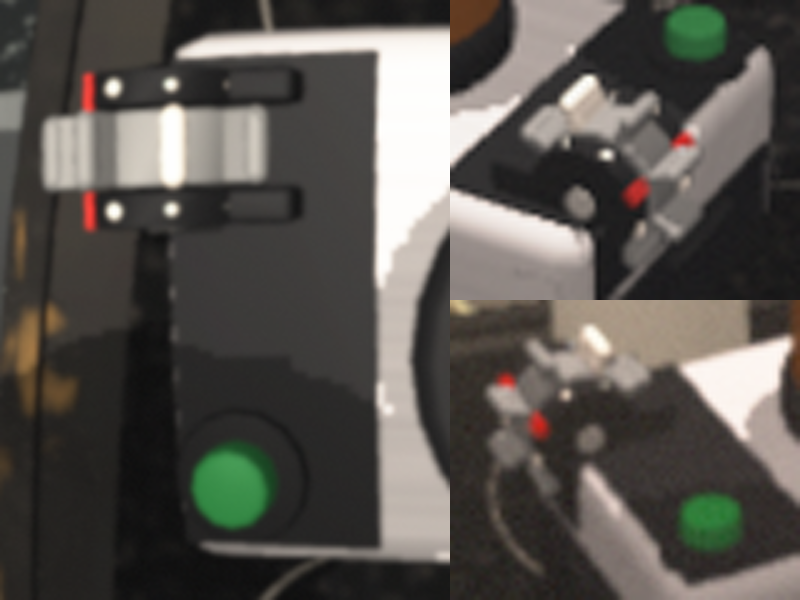

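Run:
```python
from h import *
f=bot.grab_frame('wrist');g=bot.grab_frame('scene');h=bot.grab_frame('side')
fl=240/np.tan(np.radians(f['vfov'])/2)
def pf(p):
    c=f['view'][:3,:3]@p+f['view'][:3,3];t=np.arctan2(np.hypot(c[0],c[1]),-c[2]);k=fl*t/np.hypot(c[0],c[1])
    return np.array([f['cx']+k*c[0],f['cy']-k*c[1]])
A=np.array([.520,.0715,.1])
for a in (-21,24,69,114,159):
    p=A+.032*np.array([-np.cos(np.radians(a)),0,np.sin(np.radians(a))])
    print(a,((pf(p)-[130,90])*3).round(), ((proj(h,p)[0]-[280,235])*5+[450,0]).round(), ((proj(g,p)[0]-[255,190])*5+[450,300]).round())
for s in (-1,1):
    p=A+[-.0265,s*.015,.012]; print('red',((pf(p)-[130,90])*3).round(),((proj(h,p)[0]-[280,235])*5+[450,0]).round(),((proj(g,p)[0]-[255,190])*5+[450,300]).round())
p=np.array([.5364,-.0142,.107]);print('btn',((proj(h,p)[0]-[280,235])*5+[450,0]).round(),((proj(g,p)[0]-[255,190])*5+[450,300]).round())
s=bot.observe();print(s['clock'])
```

```text
-21 [ 76. 157.] [692. 222.] [488. 460.]
24 [ 38. 158.] [691. 160.] [485. 403.]
69 [ 71. 154.] [642. 101.] [528. 352.]
114 [168. 146.] [575.  83.] [590. 336.]
159 [260. 143.] [531. 115.] [633. 366.]
red [ 51. 217.] [705. 136.] [509. 424.]
red [47. 98.] [662. 184.] [476. 384.]
btn [685.  16.] [705. 504.]
1.35
```

>>> apply_moves(claw=[0.03,0,0,0,0,0,0,0,0,0,0,0,0,0,0,0,0,0,0,0], xyz=[[0.009,-0.0178,0],[0.009,-0.0178,0],[0.009,-0.0178,0],[0.009,-0.0178,0],[0.009,-0.0178,0],[0.009,-0.0178,0],[0.009,-0.0178,0],[0.0085,-0.0174,0],[0,0,0],[0,0,0],[0,0,0],[0,0,0],[0,0,0],[0,0,0],[0,0,0],[0,0,0],[0,0,0],[0,0,0],[0,0,0],[0,0,0]], twist=[[0,0,0],[0,0,0],[0,0,0],[0,0,0],[0,0,0],[0,0,0],[0,0,0],[0,0,0],[0,0,0.143],[0,0,0.143],[0,0,0.143],[0,0,0.143],[0,0,0.143],[0,0,0.143],[0,0,0.143],[0,0,0.143],[0,0,0.143],[0,0,0.143],[0,0,0.141],[0,0,0]])

```text
clock: 3.35
position: [0.483, 0.0716, 0.2085]
tool_rot: [3.142, -0.0, -0.003]
force: [-0.0, 0.6, -0.4]
grip_width: 0.0001
finger_force: 0.0
```

>>> apply_moves(claw=[0,0,0,0,0], xyz=[[0,0,0.02],[0,0,0.02],[0,0,0.02],[0,0,0.0135],[0,0,0]], twist=[[0,0,0],[0,0,0],[0,0,0],[0,0,0],[0,0,0]])

```text
clock: 3.85
position: [0.4821, 0.0713, 0.1336]
tool_rot: [3.141, 0.002, 0.004]
force: [-0.6, 0.0, 0.4]
grip_width: 0.0001
finger_force: 0.0
```

Run:
```python
from h import *
f=bot.grab_frame('wrist');g=bot.grab_frame('scene');h=bot.grab_frame('side')
for c in ('wrist','side'): print(c,[(np.round(d['position'],4),round(d['score'],2)) for d in bot.find_in(c,'wheel_axle')[:1]+bot.find_in(c,'start_button_top')[:1]])
a=cv2.resize(f['img'],(440,330))
b=cv2.resize(h['img'][215:295,270:360],(360,320),interpolation=cv2.INTER_CUBIC)
c=cv2.resize(g['img'][180:250,245:324],(360,320),interpolation=cv2.INTER_CUBIC)
r=np.zeros((640,440,3),np.uint8);r[:330]=a
cv2.imwrite('pics/c2.png',cv2.resize(np.hstack([r,np.vstack([b,c])])[:,:,::-1],(750,600)))
cv2.imwrite('pics/w2.png',f['img'][:,:,::-1])
print(bot.observe()['position'],bot.observe()['force'])
```

```text
wrist [(array([0.5689, 0.0376, 0.0976]), 0.64), (array([ 0.5341, -0.0122,  0.1101]), 0.73)]
side [(array([0.5965, 0.074 , 0.0953]), 0.85), (array([0.6041, 0.2101, 0.0595]), 0.28)]
[0.48332056 0.0716005  0.13550666] [-0.66657715  0.30153056  0.34339895]
```

View pics/c2.png

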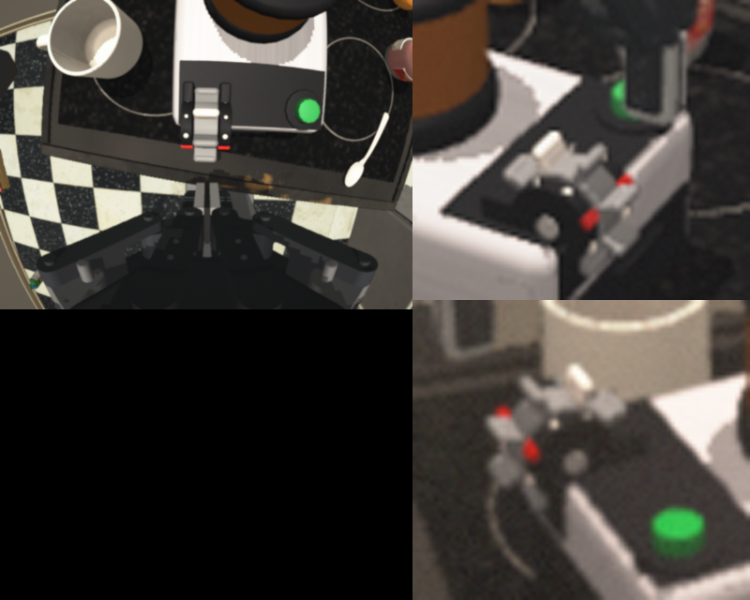

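Run:
```python
from h import *
f=bot.grab_frame('wrist');fl=240/np.tan(np.radians(f['vfov'])/2)
def pf(p):
    c=f['view'][:3,:3]@p+f['view'][:3,3];t=np.arctan2(np.hypot(c[0],c[1]),-c[2]);k=fl*t/np.hypot(c[0],c[1])
    return np.array([f['cx']+k*c[0],f['cy']-k*c[1]])
im=f['img'][:,:,::-1].copy()
im=cv2.resize(im[110:310,230:430],(600,600),interpolation=cv2.INTER_CUBIC)
A=np.array([.520,.0715,.1])
P=[A+.02*np.array([-np.cos(.419),0,np.sin(.419)])+[0,s,0] for s in (-.0105,.0105,-.0195,.0195)]
P+=[A+.032*np.array([-np.cos(a),s/.032,np.sin(a)]) for a in np.radians([24,69,114,159]) for s in(-.009,.009)]
x,y=.483,.0715
P+=[np.array([x+.011,y,.1355]),np.array([.5364,-.0142,.107])]
for p in P:
    q=((pf(p)-[230,110])*3).round().astype(int);cv2.drawMarker(im,tuple(map(int,q)),(255,0,255),cv2.MARKER_CROSS,8,1)
cv2.imwrite('pics/w3.png',im)
```

```text
(no output)
```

View pics/w3.png

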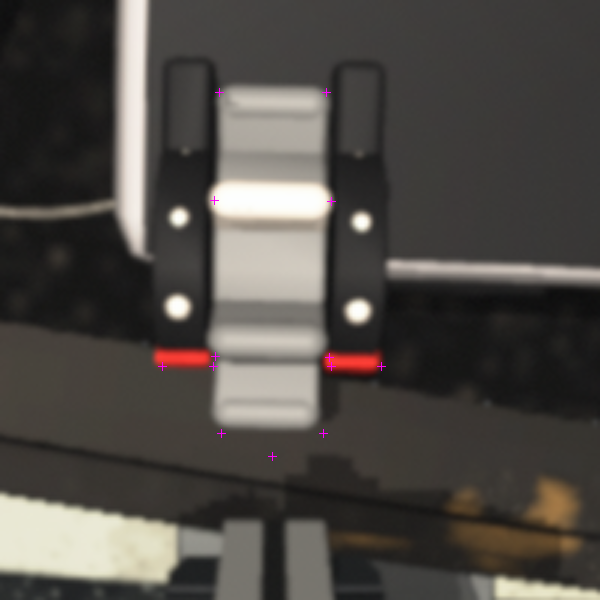

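>>> apply_moves(claw=[0,0,0,0,0], xyz=[[0.001,0,0.008],[0,0,0.008],[0,0,0.005],[0,0,0.005],[0,0,0]], twist=[[0,0,0],[0,0,0],[0,0,0],[0,0,0],[0,0,0]])

```text
clock: 4.75
position: [0.4836, 0.0714, 0.1081]
tool_rot: [3.141, 0.001, -0.0]
force: [-0.7, -0.4, -0.4]
grip_width: -0.0001
finger_force: 0.0
```

Run:
```python
from h import *
f=bot.grab_frame('wrist');s=bot.observe();print(s['position'],s['force'])
cv2.imwrite('pics/w4.png',cv2.resize(f['img'][110:310,230:430,::-1],(600,600),interpolation=cv2.INTER_CUBIC))
```

```text
[0.48378752 0.07138106 0.10851748] [-0.01323491  1.0195574   0.63280091]
```

View pics/w4.png

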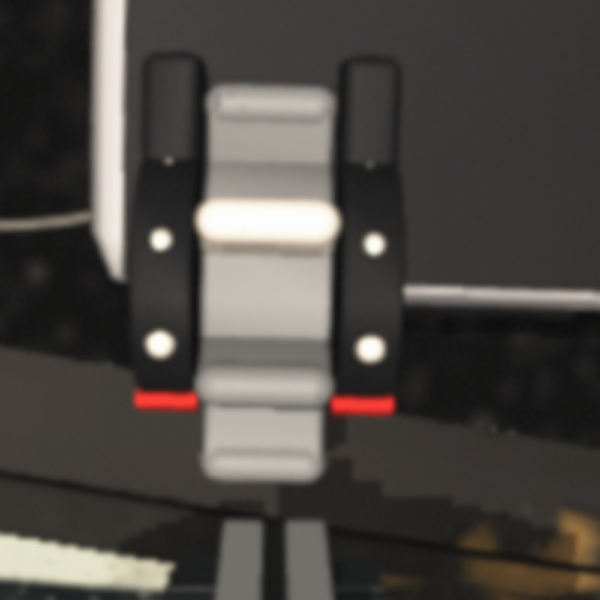

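Run:
```python
from h import *
f=bot.grab_frame('wrist')
for z in (.1085,.115,.12,.13): print(z,atz(f,321,283.5,z,True))
print('rib edge',atz(f,318,270,.112,True),'white',atz(f,319,183.5,.129,True),'69',atz(f,318,238,.13,True))
```

```text
0.1085 [0.4836 0.0711 0.1085]
0.115 [0.4862 0.0711 0.115 ]
0.12 [0.4882 0.0711 0.12  ]
0.13 [0.4921 0.0711 0.13  ]
rib edge [0.4917 0.0725 0.112 ] white [0.5333 0.0719 0.129 ] 69 [0.5116 0.0723 0.13  ]
```

>>> apply_moves(claw=[0,0,0,0,0,0], xyz=[[0,0,-0.014],[0.006,0,0],[0,0,0.006],[0,0,0.006],[0,0,0.004],[0,0,0]], twist=[[0,0,0],[0,0,0],[0,0,0],[0,0,0],[0,0,0],[0,0,0]])

```text
clock: 5.45
position: [0.4893, 0.0713, 0.1059]
tool_rot: [3.141, 0.002, -0.0]
force: [0.1, -0.5, 0.2]
grip_width: 0.0002
finger_force: 0.0
```

Run:
```python
from h import *
f=bot.grab_frame('wrist');s=bot.observe();print(s['position'],s['force'])
cv2.imwrite('pics/w5.png',cv2.resize(f['img'][110:310,230:430,::-1],(600,600),interpolation=cv2.INTER_CUBIC))
```

```text
[0.48957457 0.07131814 0.10628173] [-0.20852986  0.24008413  0.40362899]
```

>>> apply_moves(claw=[0,0,0,0,0,0], xyz=[[0,0,-0.014],[0.005,0,-0.002],[0,0,0.006],[0,0,0.006],[0,0,0.004],[0,0,0]], twist=[[0,0,0],[0,0,0],[0,0,0],[0,0,0],[0,0,0],[0,0,0]])

```text
clock: 6.1
position: [0.4944, 0.0713, 0.1058]
tool_rot: [3.141, 0.002, -0.0]
force: [0.2, 0.5, -0.1]
grip_width: 0.0002
finger_force: 0.0
```

Run:
```python
from h import *
f=bot.grab_frame('wrist');s=bot.observe();print(s['position'],s['force'])
cv2.imwrite('pics/w6.png',cv2.resize(f['img'][110:310,230:430,::-1],(600,600),interpolation=cv2.INTER_CUBIC))
```

```text
[0.494586   0.07132656 0.10623933] [ 0.21161287 -0.90322349  0.5766768 ]
```

View pics/w6.png

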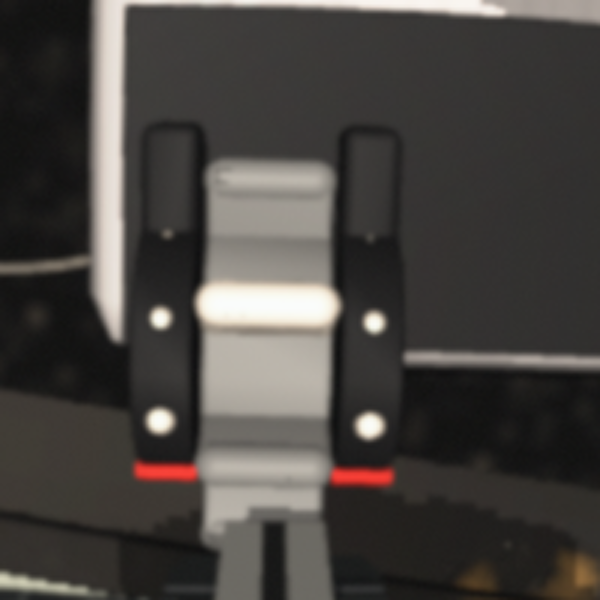

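Run:
```python
from h import *
g=bot.grab_frame('scene');h=bot.grab_frame('side');s=bot.observe();t=np.array(s['position'])
o=[]
for f,A in ((h,(275,225)),(g,(245,170))):
    im=cv2.resize(f['img'][A[1]:A[1]+80,A[0]:A[0]+80],(800,800),interpolation=cv2.INTER_CUBIC)
    for p in (t,t+[.011,0,0],t-[.011,0,0]):
        q=(proj(f,p)[0]-A)*10; cv2.drawMarker(im,tuple(int(v) for v in q),(255,0,255),cv2.MARKER_CROSS,12,1)
    o.append(im[:,:])
cv2.imwrite('pics/c7.png',cv2.resize(np.hstack(o)[:,:,::-1],(800,400),interpolation=cv2.INTER_AREA))
```

```text
(no output)
```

View pics/c7.png

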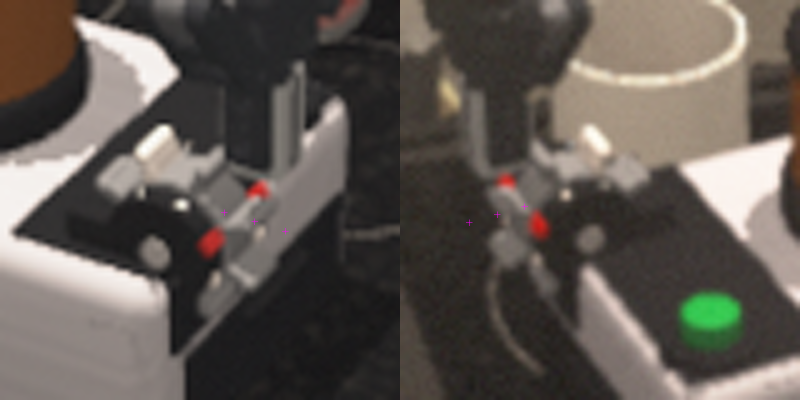

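```bash
cat >> h.py <<'E'
def tri(rs):
    M=np.zeros((3,3));b=np.zeros(3)
    for o,d in rs:
        d=d/np.linalg.norm(d);Q=np.eye(3)-np.outer(d,d);M+=Q;b+=Q@o
    p=np.linalg.solve(M,b);return p.round(4),[round(float(np.linalg.norm((np.eye(3)-np.outer(d,d)/(d@d))@(p-o))),4) for o,d in rs]
E
python3 - <<'E'
from h import *
g=bot.grab_frame('scene');h=bot.grab_frame('side')
S=lambda x,y:ray(h,275+x/5,225+y/5); C=lambda x,y:ray(g,245+(x-400)/5,170+y/5)
for n,a,b in [('tip',(263,168),(495,168)),('white mid',(155,146),(595,140)),('btn',None,(710,307))]:
    if a: print(n,tri([S(*a),C(*b)]))
print(tri([S(210,243),C(506,182)]),'redL?',tri([S(260,190),C(539,226)]))
print('red L/R expected y .087/.057, x .503, z .108')
E
```

```text
tip (array([0.4939, 0.0696, 0.1276]), [0.0009, 0.0009])
white mid (array([0.5332, 0.0714, 0.1259]), [0.0022, 0.0022])
(array([0.5041, 0.0879, 0.1073]), [0.0019, 0.0019]) redL? (array([0.5029, 0.0548, 0.1079]), [0.0017, 0.0017])
red L/R expected y .087/.057, x .503, z .108
```

>>> apply_moves(claw=[0,0,0,0,0], xyz=[[-0.009,0.0,0],[0,0,0.006],[0,0,0.006],[0,0,0.005],[0,0,0]], twist=[[0,0,0],[0,0,0],[0,0,0],[0,0,0],[0,0,0]])

```text
clock: 6.85
position: [0.4852, 0.0715, 0.089]
tool_rot: [3.141, 0.002, -0.0]
force: [-2.9, 0.5, 3.2]
grip_width: 0.0002
finger_force: 2.2
```

Run:
```python
from h import *
f=bot.grab_frame('wrist');s=bot.observe();print(s['position'],s['force'])
```

```text
[0.48540309 0.07148663 0.08930874] [-4.19892365  0.16703572  3.98100518]
```

>>> apply_moves(claw=[0,0,0,0,0], xyz=[[0,0,0.004],[0,0,0.003],[0,0,0.002],[0,0,0],[0,0,0]], twist=[[0,0,0],[0,0,0],[0,0,0],[0,0,0],[0,0,0]])

```text
clock: 7.4
position: [0.4861, 0.0715, 0.0809]
tool_rot: [3.142, -0.0, -0.0]
force: [-1.2, 0.6, -0.1]
grip_width: -0.0003
finger_force: 0.2
```

```bash
cat > m.py <<'E'
from h import *
from scipy import ndimage
f=bot.grab_frame('wrist');s=bot.observe();print(s['clock'],s['position'],s['force'])
im=f['img'].astype(int)[90:320,225:425]
R,G,B=im[...,0],im[...,1],im[...,2]
def bl(m,n):
    l,k=ndimage.label(m)
    for i in range(1,k+1):
        a=(l==i).sum()
        if a>8: y,x=np.argwhere(l==i).mean(0); print(n,a,round(x+225,1),round(y+90,1))
bl((R>170)&(G<90),'red'); bl((R>215)&(G>210)&(B>195),'white')
E
python3 m.py
```

```text
7.45 [0.48615017 0.07146351 0.08099057] [-0.11712028  0.25868932  0.16528232]
red 115 279.0 268.0
red 112 356.1 269.9
white 584 258.5 147.2
white 13 403.0 90.0
white 28 275.8 206.5
white 28 361.2 208.5
white 738 317.7 241.8
white 50 275.6 247.4
white 49 359.4 249.3
```

>>> apply_moves(claw=[0,0,0,0,0,0], xyz=[[-0.012,0,0],[-0.012,0,0],[0,0,-0.015],[0,0,-0.015],[0,0,0],[0,0,0]], twist=[[0,0,0],[0,0,0],[0,0,0],[0,0,0],[0,0,0],[0,0,0]])

```text
clock: 8.05
position: [0.4615, 0.0716, 0.1109]
tool_rot: [-3.141, -0.0, 0.0]
force: [-0.0, -0.0, -0.2]
grip_width: -0.0004
finger_force: 0.0
```

```bash
python3 m.py
```

```text
8.1 [0.46138719 0.07159008 0.11055225] [ 0.1871744   0.27659997 -0.24273875]
red 106 285.3 194.1
red 101 351.2 195.9
white 376 267.7 119.7
white 22 283.9 137.1
white 21 355.0 138.8
white 44 283.2 171.8
white 44 354.0 173.5
white 596 317.9 182.2
white 1602 249.6 280.7
white 306 411.1 298.8
```

```bash
cat >> h.py <<'E'
def pf(f,p):
    fl=240/np.tan(np.radians(f['vfov'])/2)
    c=f['view'][:3,:3]@p+f['view'][:3,3];t=np.arctan2(np.hypot(c[0],c[1]),-c[2]);k=fl*t/np.hypot(c[0],c[1])
    return np.array([f['cx']+k*c[0],f['cy']-k*c[1]])
E
cat > k.py <<'E'
from h import *
f=bot.grab_frame('wrist')
A=np.array([.521,.072,.1])
for a in (-21,24,69,114): print(a,pf(f,A+.031*np.array([-np.cos(np.radians(a)),0,np.sin(np.radians(a))])).round(1))
print('red',pf(f,A+.0205*np.array([-np.cos(.419),0,np.sin(.419)])).round(1))
E
python3 k.py
```

```text
-21 [319.6 211.2]
24 [319.4 219.5]
69 [319.3 185.4]
114 [319.3 125.5]
red [319.5 196.9]
```

>>> apply_moves(claw=[0,0,0,0,0,0,0,0,0,0,0,0,0,0,0], xyz=[[0.012,0,0],[0.012,0,0],[0,0,0.0075],[0,0,0.006],[0,0,0.006],[0,0,0],[0,0,0.003],[0,0,0.004],[0,0,0.003],[0,0,0],[-0.012,0,0],[-0.012,0,0],[0,0,-0.015],[0,0,-0.015],[0,0,0]], twist=[[0,0,0],[0,0,0],[0,0,0],[0,0,0],[0,0,0],[0,0,0],[0,0,0],[0,0,0],[0,0,0],[0,0,0],[0,0,0],[0,0,0],[0,0,0],[0,0,0],[0,0,0]])

```text
clock: 9.65
position: [0.462, 0.0717, 0.1129]
tool_rot: [-3.141, -0.002, -0.0]
force: [-0.1, 1.0, -0.9]
grip_width: -0.0
finger_force: 0.0
```

```bash
python3 m.py; python3 k.py
```

```text
9.7 [0.46174246 0.0717104  0.11199893] [ 0.10393819  0.37534289 -0.2978974 ]
red 99 285.4 194.9
red 105 351.3 196.1
white 380 268.5 119.8
white 19 284.6 138.2
white 21 354.8 139.9
white 42 284.0 172.5
white 43 353.6 174.0
white 921 317.9 208.6
white 1619 249.6 280.8
white 308 411.2 298.9
-21 [320.  211.4]
24 [319.8 219.6]
69 [319.7 185.8]
114 [319.8 126.5]
red [319.9 197.2]
```

>>> apply_moves(claw=[0,0,0,0,0,0,0,0,0], xyz=[[0,0,-0.02],[0,0,-0.01],[0.012,0.017,0],[0.015,0.017,0],[0.015,0.017,0],[0.015,0.017,0],[0.015,0.018,0],[0,0,0.02],[0,0,0]], twist=[[0,0,0],[0,0,0],[0,0,0],[0,0,0],[0,0,0],[0,0,0],[0,0,0],[0,0,0],[0,0,0]])

```text
clock: 10.65
position: [0.5327, -0.0149, 0.1193]
tool_rot: [3.141, 0.003, -0.001]
force: [-1.3, 0.9, 0.3]
grip_width: 0.0003
finger_force: 0.0
```

Run:
```python
from h import *
S=[];s=bot.observe();print(s['clock'],s['position'],s['force'])
for c in ('wrist','scene','side'):
    f=bot.grab_frame(c);im=f['img'].astype(int);m=(im[...,1]>im[...,0]*1.6+10)&(im[...,1]>im[...,2]*1.3+10)&(im[...,1]>95)
    n,l,st,ct=cv2.connectedComponentsWithStats(m.astype(np.uint8))
    for i in range(1,n):
        if st[i,4]>15: print(c,st[i],ct[i].round(1),atz(f,*ct[i],.107,c=='wrist'))
    save(f,c+'9.png')
a=cv2.imread('pics/wrist9.png');b=cv2.imread('pics/side9.png')[215:295,270:350];d=cv2.imread('pics/scene9.png')[180:260,260:340]
r=lambda x:cv2.resize(x,(300,300),interpolation=cv2.INTER_CUBIC)
cv2.imwrite('pics/c9.png',np.hstack([cv2.resize(a[60:360,170:470],(500,600)),np.vstack([r(b),r(d)])]))
```

```text
10.65 [ 0.53266005 -0.01490232  0.11926745] [-1.25976047  0.93759731  0.26120884]
wrist [610  95  18   8  63] [618.4  97.7] [ 0.6388 -0.1929  0.107 ]
wrist [606 110  33  51 652] [619.6 139.3] [ 0.6134 -0.1947  0.107 ]
wrist [597 114   5   7  24] [599.2 117.4] [ 0.6239 -0.1757  0.107 ]
wrist [611 165  17   8  52] [617.9 169.9] [ 0.5947 -0.1949  0.107 ]
wrist [ 302  247   42   37 1238] [322.4 266.1] [ 0.537  -0.0159  0.107 ]
wrist [ 39 441   7   8  33] [ 41.6 444.3] [0.3595 0.2377 0.107 ]
scene [301 228  12  10  86] [306.7 232.4] [ 0.5353 -0.0193  0.107 ]
scene [403 288  19  15 168] [410.8 294.7] [ 0.6008 -0.2365  0.107 ]
scene [414 301  15   6  28] [422.1 304. ] [ 0.6035 -0.2611  0.107 ]
side [323 236  12  10  97] [328.2 240.3] [ 0.5314 -0.0091  0.107 ]
```

View pics/c9.png

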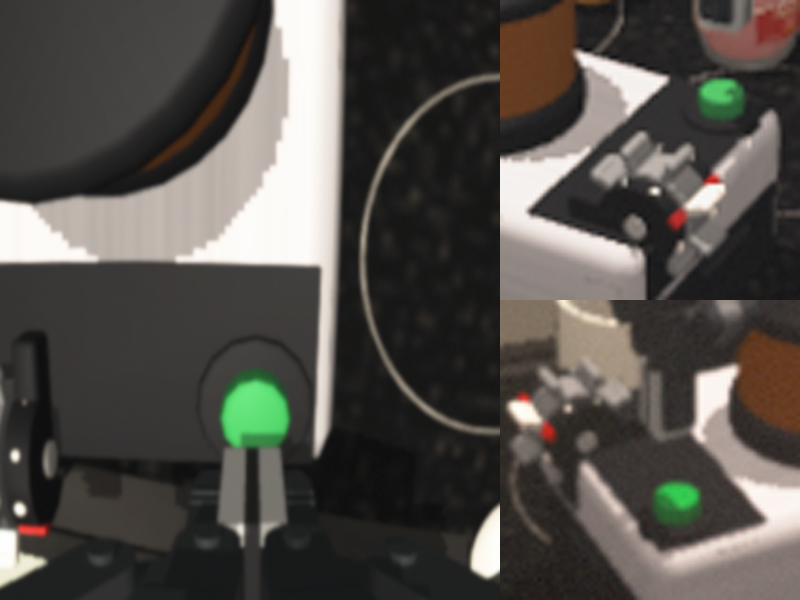

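>>> apply_moves(claw=[0,0,0,0,0,0,0], xyz=[[0.001,0,0.015],[0,0,0.015],[0,0,0.003],[0,0,0.002],[0,0,0.002],[0,0,0.001],[0,0,0]], twist=[[0,0,0],[0,0,0],[0,0,0],[0,0,0],[0,0,0],[0,0,0],[0,0,0]])

```text
clock: 11.5
position: [0.5353, -0.0144, 0.0838]
tool_rot: [-3.141, -0.001, -0.0]
force: [-0.3, 1.1, 0.4]
grip_width: -0.0001
finger_force: 0.6
```

>>> apply_moves(claw=[0,0,0], xyz=[[0,0,0.002],[0,0,0.001],[0,0,0]], twist=[[0,0,0],[0,0,0],[0,0,0]])

```text
clock: 11.8
position: [0.5352, -0.0145, 0.0804]
tool_rot: [-3.142, -0.0, -0.0]
force: [2.2, 1.2, 2.9]
grip_width: 0.0
finger_force: 1.4
```

>>> apply_moves(claw=[0,0,0,0], xyz=[[0,0,0.0015],[0,0,0.0015],[0,0,0],[0,0,0]], twist=[[0,0,0],[0,0,0],[0,0,0],[0,0,0]])

```text
clock: 12.2
position: [0.5353, -0.0145, 0.0779]
tool_rot: [-3.141, -0.001, -0.0]
force: [-2.4, 1.0, 15.3]
grip_width: -0.0001
finger_force: 7.7
```

>>> apply_moves(claw=[0,0,0,0,0,0,0,0], xyz=[[0,0,-0.005],[0,0,-0.01],[0,0,-0.025],[0,0,-0.03],[0,0,-0.03],[0,0,0],[0,0,0],[0,0,0]], twist=[[0,0,0],[0,0,0],[0,0,0],[0,0,0],[0,0,0],[0,0,0],[0,0,0],[0,0,0]])

```text
clock: 13.0
position: [0.5344, -0.0145, 0.1767]
tool_rot: [3.141, 0.001, -0.0]
force: [1.5, 0.9, -0.6]
grip_width: 0.0002
finger_force: 0.0
```

```bash
python3 m.py; python3 k.py
python3 - <<'E'
from h import *
f=bot.grab_frame('side');im=f['img'].astype(int);m=(im[...,1]>im[...,0]*1.6+10)&(im[...,1]>im[...,2]*1.3+10)&(im[...,1]>95)
n,l,st,ct=cv2.connectedComponentsWithStats(m.astype(np.uint8))
for i in range(1,n):
    if st[i,4]>15: print(st[i],ct[i].round(1))
E
```

```text
13.05 [ 0.53433027 -0.01457849  0.17655362] [-0.03286515  0.3060393  -0.73139409]
white 3363 341.3 149.4
white 181 233.1 176.7
-21 [206.6 290.9]
24 [197.2 303. ]
69 [186.6 289.2]
114 [182.9 253.9]
red [197.4 288.1]
[323 236  12  10 100] [328.4 240.3]
```

```bash
python3 -c "
from workcell import bot
print(bot.job_done())"
```

```text
the job is handed in; nothing more can be done
None
```

The wheel was flicked two clicks to the red bar (white rib seen between the bars). The button was then pressed to its stop at about 15 N and sprang back up; the job was handed in at about 13 s, and no verdict was returned.

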